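# Put the sweet and the savoury caddy right

### The job

Somebody has mixed up the two table caddies: the mustard jar and the salt shaker stand in the pale wood caddy with the jam, and the honey jar and the spice jar stand in the dark wood caddy with the pepper mill. Exchange them, standing things aside on the free worktop as you need, so that the pale caddy holds the sweet things (jam, honey, and the spice jar in the narrow middle compartment) and the dark one the savoury things (pepper mill, mustard, and the salt shaker in the narrow middle compartment), each upright on the floor of a compartment of its own. Set everything down without dropping it or tipping it over, and leave the jam, the mill, the small green cup and the purple canister where they stand.

Things in the scene. Friction and masses are not known exactly. Their poses are not given: they have to be found in the camera images.
- light_caddy: fixed open caddy of pale wood, cork-lined, 272 mm long (y) by 104 (x), for the sweet things. Origin: centre of its underside, z up. Three compartments in a row, 84 mm deep in x, floor 8 mm up: a narrow one 64 mm wide at y = 0, wide ones 84 mm wide at y = +84 and -84 mm. Boards 10 mm; sides stand 36, dividers 33, end boards 44 mm high. Between the caddies, beyond the cup, the worktop is free.
- dark_caddy: fixed open caddy of dark brown wood, grey-lined, 272 mm long (y) by 104 (x), for the savoury things. Origin: centre of its underside, z up. Three compartments in a row, 84 mm deep in x, floor 8 mm up: a narrow one 64 mm wide at y = 0, wide ones 84 mm wide at y = +84 and -84 mm. Boards 10 mm; sides stand 36, dividers 33, end boards 44 mm high.
- mustard_jar: Round glass jar of yellow mustard with a gold lid, diameter 60 mm, 80 mm tall, 0.2 kg; the lid is fixed. Origin: centre of its underside; z up. Starts in one of the two wide compartments of the pale caddy, belongs in the free wide compartment of the dark one. It does not fit the narrow compartment.
- salt_shaker: Glass shaker with a rounded steel-grey top, 90 mm tall; body diameter 44 mm up to 70 mm, above that the top of 34 mm; 0.1 kg. Origin: centre of its underside; z up. Starts in the narrow compartment of the pale caddy, belongs in the narrow one of the dark caddy.
- honey_jar: Glass jar of amber honey with a paper label and a black lid, 57 mm (its x) by 61 mm (its y), 85 mm tall, 0.29 kg; the lid is fixed. Origin: centre of its underside; z up. Starts in one of the two wide compartments of the dark caddy, belongs in the free wide compartment of the pale one. It does not fit the narrow compartment.
- spice_jar: Slim round spice jar with a black cap and a pale label, diameter 41 mm, 105 mm tall, 0.11 kg; the cap is fixed. Origin: centre of its underside; z up. Starts in the narrow compartment of the dark caddy, belongs in the narrow one of the pale caddy.
- jam_jar: Low round glass jar of red jam with a gold lid, diameter 58 mm, 70 mm tall. Origin: centre of its underside; z up. Stands in the other wide compartment of the pale caddy and stays there.
- wooden_mill: Turned wooden pepper mill, diameter 58 mm, 160 mm tall: the tallest thing in the caddies. Origin: centre of its underside; z up. Stands in the other wide compartment of the dark caddy and stays there.
- espresso_cup: Small green and white cup, 65 mm wide and 91 mm with its handle, 55 mm tall, between the caddies on the side near the robot. Origin: centre of its underside; z up. Loose; leave it alone.
- canister: Purple round canister with a wooden lid, diameter 70 mm, 100 mm tall, behind the caddies. Origin: centre of its underside; z up. Loose; leave it alone.

How it is judged:
By the outcome, as a careful person would: the job done as asked, in the order asked, and still so for the second after the job is handed in, with the robot touching nothing.
It also fails if it takes over 128 s, if anything falls off the work surface, if the arm or the gripper's body presses on something with over 40 N, if the wrist force passes 120 N, or if a joint passes its speed limit or range.

### The arm

A 6-joint arm with a two-finger parallel gripper is mounted at the origin on a cart in front of the work surface, level with it; the furniture and walls round the work are solid. World frame = base frame: x ahead of the robot, y to its left, z up, the work surface at z = 0. Lengths are in mm, angles in rad, forces in N, time in s.
With the tool pointing down it reaches from about 250 to 850 mm from the base axis. Payload 12.5 kg.
Tool frame: the origin (TCP) lies where the fingers leave the gripper's body, on its centre line; the fingertips stand 84 mm ahead of it and the grasp point (between the pads) lies 65 mm ahead of it; z points along the fingers, y is the line along which they close (so a half turn about z gives the same grasp; the last joint's range is limited). The gripper opens to 93 mm and grips with 3 to 60 N. Pads are 15 mm wide; open, the fingers measure 128 mm over their backs; the gripper's body (75 mm by 188 mm) begins 65 mm behind the grasp point.
Start: joints at [-1.426, 0.351, 1.652, -0, 1.139, -0.085], TCP at [125.301, -535.523, 302.733] pointing down, gripper open.
Joint ranges: [-2.75, 2.75], [-0.79, 2.1], [0.01, 2.65], [-1.57, 4.71], [0.07, 3.14], [-2.87, 2.87]. Speed limits (rad/s): [2.22, 2.22, 2.79, 3.14, 3.14, 3.14].

### API

Orientations are given as a unit quaternion [w, x, y, z].
In Python, from rig import * gives the robot as it stands.
- The arm moves only by the shell command python3 -m inch 'ROWS' [FORCE]. ROWS is JSON, a list of rows, each an object with "slide": the shift along the tool's x, y, z in mm, a list of three; "roll": the turn about the tool's z in rad; "jaw": the closure, from 0 (fully open) to 1 (shut). In form: [{"slide": [dx, dy, dz], "roll": roll, "jaw": jaw}, ...]. A call has 1 to 8 rows; each row is the pose to reach, as a shift and turn from the pose commanded when the call began, along the tool's axes at that moment; what a row does not reach only later rows make up. A row lasts 1/10 s, in which the tool goes at most 50 mm and 8.59 degrees, less where a joint would pass 70% of its speed; a pose out of reach is approached as far as the arm can. A call with a gripper value outside its range is refused whole. The fingers move at their own pace and stop on an object; FORCE is the grip in N (left out, the last holds). Time passes only in rows, so rows that repeat a pose let the fingers close. It gives the time, the measured TCP pose, the force, the opening and the grip force at its end, in the units of the state.
- get_obs(): the state, without advancing time (a new reading comes with each control period).
- grab_frame(name): name is "scene" or "top" or "wrist"; returns the picture (420x560x3 uint8, red, green, blue); there is no depth.
- calibration(name): a dict with "vertical_fov" (degrees; the focal length in pixels is half the picture's height over the tangent of half this angle, whatever the lens; pixels are square), "cx", "cy" (the principal point, pixels), "k1" (the pictures are not rectified: a ray, as slopes to the right and down, at radius r is drawn at 1 + k1 r^2 times it, then the intrinsics apply), "origin" and "orientation" of the camera in the world. Camera axes: x right, y down, z forward; pixel columns grow to the right and rows downward; lengths in mm; the calibration is good to about 2 mm. A picture is of the moment at which its call begins: read the wrist's pose just before it. calibration takes no time and is no camera call; for the wrist camera it gives the pose at the moment of the call.
- finish_job(): hands the job in; it is judged then, once.
Trained networks look in the newest picture that a camera, given by its name, has taken for a name from the list of things; names that differ only in an ending like _2 or _b are one class to them, and where a whole thing is asked for, a point or a joint stands for the part that bears it (a point fixed in the world has none). Each returns a list of dicts, best first, with "p" (0 to 1); they miss things now and then, are a little off and sometimes report something else, mostly with a low value. They report only what shows in the picture. A call takes as long as a camera call.
- find_in(target, camera): "bbox" ([left, top, right, bottom] in pixels, round what is visible of it).
- place_of(target, camera): "location" ([column, row] in pixels: a listed point, or the origin of a listed thing).
The state is a dict: "clock": time; "q": joint angles; "joint_vel": joint speeds; "tau": joint torques, N m; "ee_pos": TCP position; "orientation": TCP orientation; "wrist_force": force on the tool from outside, world axes, zero at the start; "wrist_torque": the same for the moment, N m; "opening": opening from 0.0 (shut) to 1.0 (fully open); "finger_force": force on a finger pad.
Only numpy, scipy, OpenCV 4.12 (cv2) and the standard library are available. Lean on these libraries where they do the work, as an engineer would, in place of code of your own. Each camera call takes 0.05 s, during which the arm holds its last target. There are 200 camera calls.

## Working session

There is one attempt and no reset: what is moved stays moved. The work goes in short steps, Python scripts to look and compute and a shell command to move; the robot and the scene stay as the last step left them, time stands still between calls to the robot, and variables do not carry over. Pictures are saved under pics/ and viewed, at most 14 in all, crops included, and the job is handed in when it is done.

```bash
ls; mkdir -p pics
cat > h.py <<'E'
from rig import *
import numpy as np, cv2
from scipy.spatial.transform import Rotation as R
def rot(q): return R.from_quat([q[1],q[2],q[3],q[0]]).as_matrix()
def ray(c,u,v,H=420):
    f=H/2/np.tan(np.radians(c["vertical_fov"])/2)
    d=np.array([(u-c["cx"])/f,(v-c["cy"])/f]); s=d.copy()
    for _ in range(20): s=d/(1+c["k1"]*(s@s))
    return np.array(c["origin"]),rot(c["orientation"])@np.array([s[0],s[1],1])
def at(c,u,v,z):
    o,d=ray(c,u,v); return o+d*(z-o[2])/d[2]
def proj(c,p):
    f=210/np.tan(np.radians(c["vertical_fov"])/2)
    s=rot(c["orientation"]).T@(np.array(p)-c["origin"]); s=s[:2]/s[2]
    s=s*(1+c["k1"]*(s@s)); return s*f+[c["cx"],c["cy"]]
E
python3 - <<'E'
from h import *
o=get_obs(); print(o["clock"],o["ee_pos"],o["orientation"],o["opening"])
for n in ["scene","top"]:
    im=grab_frame(n); cv2.imwrite(f"pics/{n}0.png",im[:,:,::-1]); c=calibration(n); print(n,c)
    for t in "light_caddy dark_caddy mustard_jar salt_shaker honey_jar spice_jar jam_jar wooden_mill espresso_cup canister".split():
        r=place_of(t,n)[:2]; print(t,[(np.round(x["location"]),round(x["p"],2),np.round(at(c,*x["location"],8 if "jar" in t or t in("salt_shaker","wooden_mill") else 0)[:2])) for x in r])
E
```

```text
pics
0.0 [ 125.25713275 -535.30110559  302.22251103] [-5.71309992e-04  9.93407906e-01  1.14631606e-01 -2.49061392e-05] 0.9985148133514032
scene {'vertical_fov': 45.01998463704746, 'cx': 284.3247652506278, 'cy': 220.0694794018557, 'k1': 0.005894678631171343, 'origin': array([-249.54819595,  538.91732004,  859.62682625]), 'orientation': array([ 0.20950906, -0.44430136,  0.78533475, -0.37676464])}
light_caddy [(array([226., 286.]), 0.69, array([519., 226.]))]
dark_caddy [(array([360., 210.]), 0.56, array([ 588., -218.]))]
mustard_jar [(array([189., 299.]), 0.89, array([520., 318.]))]
salt_shaker [(array([226., 280.]), 0.89, array([530., 221.]))]
honey_jar [(array([337., 218.]), 0.69, array([ 585., -138.])), (array([229., 280.]), 0.67, array([525., 216.]))]
spice_jar [(array([366., 210.]), 0.95, array([ 574., -227.]))]
jam_jar [(array([261., 271.]), 0.64, array([513., 136.]))]
wooden_mill [(array([392., 207.]), 0.62, array([ 546., -297.])), (array([191., 298.]), 0.16, array([521., 313.]))]
espresso_cup [(array([332., 272.]), 0.55, array([431., -12.]))]
canister [(array([276., 198.]), 0.6
[... 211 characters left out ...]
entation': array([ 0.06041712, -0.6990657 ,  0.71147415, -0.03822887])}
light_caddy [(array([191., 243.]), 0.66, array([518., 222.]))]
dark_caddy [(array([370., 219.]), 0.95, array([ 567., -211.]))]
mustard_jar []
salt_shaker [(array([189., 241.]), 0.68, array([521., 224.])), (array([296., 142.]), 0.65, array([760., -36.]))]
honey_jar [(array([338., 210.]), 0.86, array([ 589., -133.]))]
spice_jar [(array([372., 212.]), 0.64, array([ 582., -212.]))]
jam_jar [(array([227., 236.]), 0.64, array([531., 132.]))]
wooden_mill [(array([409., 226.]), 0.72, array([ 548., -298.]))]
espresso_cup [(array([284., 281.]), 0.84, array([425.,  -3.]))]
canister [(array([296., 141.]), 0.92, array([763., -38.]))]
```

View pics/scene0.png

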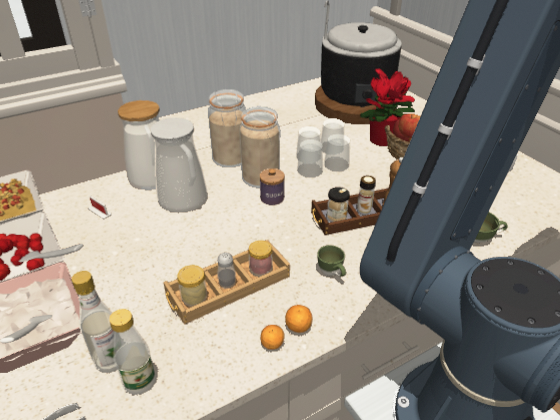

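View pics/top0.png

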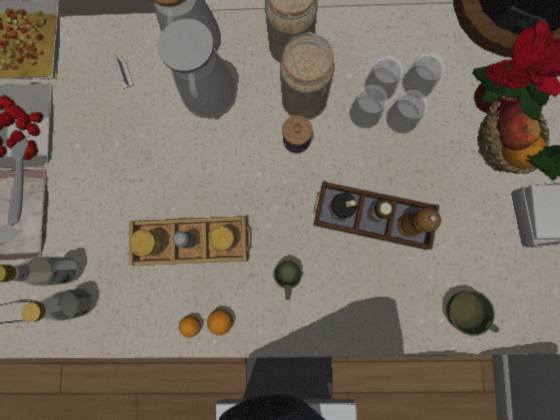

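The scene shows the pale caddy at left (top view ~130–247, 217–264) with mustard, salt and jam from left to right. The dark caddy is rotated (315–440, 185–248) with honey, spice and mill. The cup is at (288,275) and the canister at (297,131). I'll zoom in to get the caddy corners and lids.

Run:
```python
from h import *
im=cv2.imread("pics/top0.png")
a=im[205:275,120:255]; b=im[175:255,308:443]
f=lambda x:cv2.resize(x,None,fx=5.5,fy=5.5,interpolation=cv2.INTER_CUBIC)[:, :742]
A=f(a);B=f(b)
B=cv2.convertScaleAbs(B,alpha=1.6,beta=10)
cv2.imwrite("pics/a.png",A);cv2.imwrite("pics/b.png",B);print(A.shape,B.shape)
```

```text
(385, 742, 3) (440, 742, 3)
```

View pics/a.png

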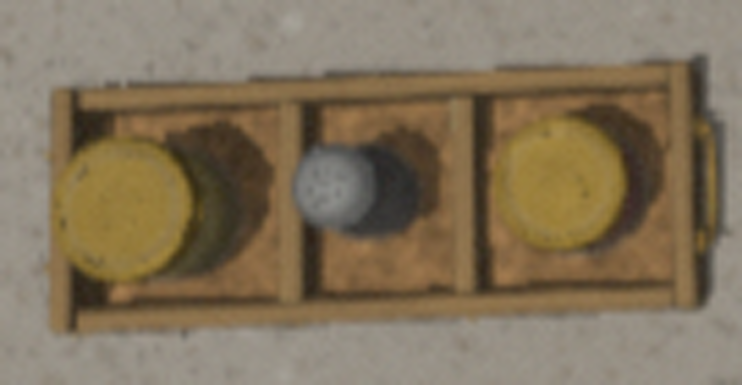

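View pics/b.png

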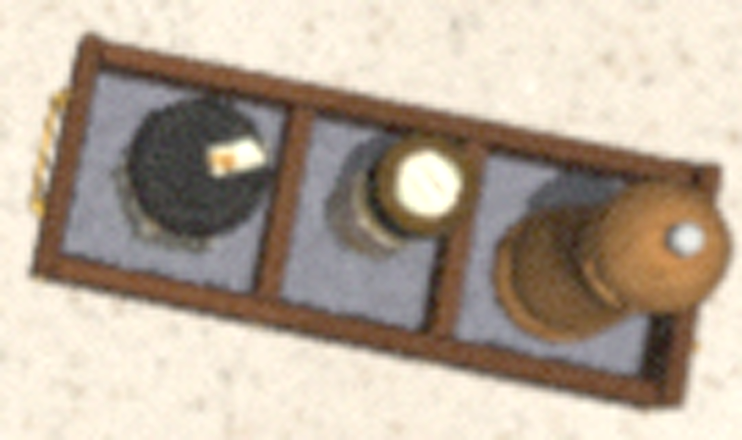

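Pale caddy outer top corners in the crop are (52,90), (53,330), (690,63) and (695,305). Lids are mustard (122,210), salt (335,187) and jam (562,183). Dark caddy corners are (92,36), (35,275), (718,168) and (680,405), with the honey lid at (198,168) and spice cap at (425,185).

Run:
```python
from h import *
c=calibration("top")
def T(u,v,off,z): return at(c,u/5.5+off[0]-.4,v/5.5+off[1]-.4,z)[:2]
for nm,off,cs,obs in [("light",(120,205),[(52,90),(53,330),(690,63),(695,305)],dict(mustard=(122,210,88),salt=(335,187,97),jam=(562,183,78))),
  ("dark",(308,175),[(92,36),(35,275),(718,168),(680,405)],dict(honey=(198,168,93),spice=(425,185,113)))]:
    P=np.array([T(*k,off,44) for k in cs]); m=P.mean(0)
    ex=(P[0]-P[1]+P[2]-P[3])/2; ey=(P[0]-P[2]+P[1]-P[3])/2
    th=np.arctan2(-ey[0],ey[1]); thx=np.arctan2(ex[1],ex[0])
    print(nm,m.round(1),"len",np.linalg.norm(ey).round(1),np.linalg.norm(ex).round(1),"yaw",th.round(3),thx.round(3))
    e=np.array([-np.sin(th),np.cos(th)]); n=np.array([np.cos(th),np.sin(th)])
    for s in(84,0,-84): print("comp",s,(m+s*e).round(1))
    for k,v in obs.items(): p=T(*v[:2],off,v[2]); print(k,p.round(1),"in caddy",((p-m)@n).round(1),((p-m)@e).round(1))
```

```text
light [521.2 219.1] len 269.9 100.6 yaw 0.024 0.029
comp 84 [519.2 303. ]
comp 0 [521.2 219.1]
comp -84 [523.2 135.1]
mustard [515.1 307.4] in caddy -4.0 88.5
salt [522.3 219.2] in caddy 1.1 0.1
jam [523.5 132.7] in caddy 0.2 -86.4
dark [ 572.5 -216.1] len 266.2 102.0 yaw -0.226 -0.243
comp 84 [ 591.3 -134.2]
comp 0 [ 572.5 -216.1]
comp -84 [ 553.7 -297.9]
honey [ 589.  -135.4] in caddy -2.0 82.3
spice [ 578.  -219.1] in caddy 6.0 -1.7
```

```bash
python3 -m inch '[{"slide":[286,-366,0],"roll":-1.36,"jaw":0},{"slide":[286,-366,0],"roll":-1.36,"jaw":0},{"slide":[286,-366,0],"roll":-1.36,"jaw":0},{"slide":[286,-366,0],"roll":-1.36,"jaw":0},{"slide":[286,-366,0],"roll":-1.36,"jaw":0},{"slide":[286,-366,0],"roll":-1.36,"jaw":0},{"slide":[286,-366,0],"roll":-1.36,"jaw":0},{"slide":[286,-366,0],"roll":-1.36,"jaw":0}]'
cat > st.py <<'E'
from h import *
import sys
def state(): 
    o=get_obs(); M=rot(o["orientation"]); psi=np.arctan2(M[1,0],M[0,0]); return o,M,psi
def go(x,y,gz,yaw):  # slide to bring the grasp point to x,y,gz and tool x yaw
    o,M,psi=state(); d=np.array([x,y,gz+65])-o["ee_pos"]; s=M.T@d
    r=-(yaw-psi); r=(r+np.pi)%(2*np.pi)-np.pi
    print("t",round(o["clock"],2),"tcp",o["ee_pos"].round(1),"psi",psi.round(3),"tilt",M[:2,2].round(3),"F",o["wrist_force"].round(1),"open",round(o["opening"]*93,1),"-> slide",s.round(1),"roll",r.round(3),"rows",round(max(np.linalg.norm(s)/50,abs(r)/.15),1))
if __name__=="__main__": go(*map(float,sys.argv[1:5]))
E
python3 st.py 515 307 237 1.595
```

```text
clock: 1.9
ee_pos: [293.6, -170.7, 303.0]
orientation: [0.001, 0.753, 0.658, 0.0]
wrist_force: [0.7, -0.7, -0.9]
opening: 1.001
finger_force: 0.0
t 1.9 tcp [ 293.6 -170.7  303. ] psi 1.435 tilt [ 0.001 -0.001] F [ 0.7 -0.7 -0.9] open 93.1 -> slide [503.3 154.8   0.9] roll -0.16 rows 10.5
```

```bash
python3 -m inch '[{"slide":[48,15,0],"roll":-0.02,"jaw":0},{"slide":[96,29,0],"roll":-0.04,"jaw":0},{"slide":[144,44,0],"roll":-0.06,"jaw":0},{"slide":[192,59,0],"roll":-0.08,"jaw":0},{"slide":[240,74,0],"roll":-0.1,"jaw":0},{"slide":[288,89,0],"roll":-0.12,"jaw":0},{"slide":[336,104,0],"roll":-0.14,"jaw":0},{"slide":[384,119,0],"roll":-0.16,"jaw":0}]'; python3 st.py 515 307 237 1.595
python3 - <<'E'
from h import *
c=calibration("wrist"); im=grab_frame("wrist"); cv2.imwrite("pics/w1.png",im[:,:,::-1]); print(c)
for t,z in [("mustard_jar",8),("salt_shaker",8),("jam_jar",8),("light_caddy",0)]:
    print(t,[(np.round(x["location"]),round(x["p"],2),at(c,*x["location"],z)[:2].round(1)) for x in place_of(t,"wrist")[:2]])
for p in [(519.2,303,44),(521,219,44),(515,307,88),(522,219,98)]: print(p,proj(c,p).round(0))
E
```

```text
clock: 2.7
ee_pos: [464.7, 191.4, 302.8]
orientation: [0.0, 0.7, 0.714, 0.0]
wrist_force: [1.0, -1.0, 0.9]
opening: 1.0
finger_force: 0.0
t 2.7 tcp [464.7 191.4 302.8] psi 1.591 tilt [0. 0.] F [ 1.  -1.   0.9] open 93.0 -> slide [114.5  52.6   0.8] roll -0.004 rows 2.5
{'vertical_fov': 59.023679414258595, 'cx': 284.63370186800114, 'cy': 203.76607591769852, 'k1': -0.05867904721261465, 'origin': array([462.90213074, 270.16973406, 385.36266318]), 'orientation': array([0.14448351, 0.98945869, 0.00956745, 0.00211605])}
mustard_jar [(array([338.,  54.]), 0.79, array([513.4, 307.8]))]
salt_shaker [(array([341., 146.]), 0.79, array([521.8, 219.8]))]
jam_jar [(array([334., 230.]), 0.88, array([520.4, 128.9]))]
light_caddy []
(519.2, 303, 44) [350.  56.]
(521, 219, 44) [346. 152.]
(515, 307, 88) [354.  45.]
(522, 219, 98) [358. 163.]
```

View pics/w1.png

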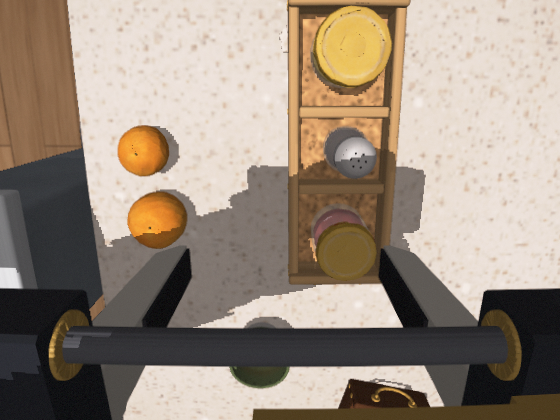

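The wrist view matches: mustard lid at (353,46), salt top (356,157), jam lid (345,250), all within about 2 mm of the estimates. Now picking the mustard.

```bash
python3 -m inch '[{"slide":[40,18,0],"roll":0,"jaw":0},{"slide":[80,36,0],"roll":0,"jaw":0},{"slide":[116,51,10],"roll":0,"jaw":0},{"slide":[116,51,55],"roll":0,"jaw":0},{"slide":[116,51,100],"roll":0,"jaw":0},{"slide":[116,51,140],"roll":0,"jaw":0},{"slide":[116,51,167],"roll":0,"jaw":0},{"slide":[116,51,169],"roll":0,"jaw":0}]'; python3 st.py 515 307 68 1.595
```

```text
clock: 3.75
ee_pos: [511.8, 303.9, 130.9]
orientation: [-0.001, 0.701, 0.713, -0.003]
wrist_force: [-0.2, -0.5, 1.3]
opening: 1.005
finger_force: 0.0
t 3.75 tcp [511.8 303.9 130.9] psi 1.588 tilt [-0.005 -0.003] F [-0.2 -0.5  1.3] open 93.5 -> slide [ 3.   3.3 -2.1] roll -0.007 rows 0.1
```

```bash
python3 -m inch '[{"slide":[0,0,0],"roll":0,"jaw":0.2},{"slide":[0,0,0],"roll":0,"jaw":0.6},{"slide":[0,0,0],"roll":0,"jaw":0.6},{"slide":[0,0,0],"roll":0,"jaw":0.6},{"slide":[0,0,0],"roll":0,"jaw":0.6},{"slide":[0,0,0],"roll":0,"jaw":0.6},{"slide":[0,0,0],"roll":0,"jaw":0.6},{"slide":[0,0,0],"roll":0,"jaw":0.6}]' 25; python3 st.py 515 307 68 1.595
```

```text
clock: 4.55
ee_pos: [513.4, 306.2, 134.5]
orientation: [0.0, 0.7, 0.714, 0.001]
wrist_force: [0.1, -0.2, 6.0]
opening: 0.625
finger_force: 25.0
t 4.55 tcp [513.4 306.2 134.5] psi 1.59 tilt [0.001 0.001] F [ 0.1 -0.2  6. ] open 58.2 -> slide [0.7 1.7 1.5] roll -0.005 rows 0.0
```

```bash
python3 -m inch '[{"slide":[0,0,-30],"roll":0,"jaw":0.6},{"slide":[0,0,-75],"roll":0,"jaw":0.6},{"slide":[-15,3,-110],"roll":0,"jaw":0.6},{"slide":[-60,14,-115],"roll":0,"jaw":0.6},{"slide":[-107,25,-115],"roll":0,"jaw":0.6},{"slide":[-155,36,-115],"roll":0,"jaw":0.6},{"slide":[-203,47,-115],"roll":0,"jaw":0.6},{"slide":[-240,56,-115],"roll":0,"jaw":0.6}]'; python3 st.py 580 40 61.5 1.595
```

```text
clock: 5.35
ee_pos: [573.6, 64.6, 248.5]
orientation: [-0.0, 0.701, 0.714, -0.0]
wrist_force: [1.3, 0.8, -2.0]
opening: 0.625
finger_force: 25.0
t 5.35 tcp [573.6  64.6 248.5] psi 1.589 tilt [-0.001 -0.   ] F [ 1.3  0.8 -2. ] open 58.1 -> slide [-24.7   6.  122. ] roll -0.006 rows 2.5
```

```bash
python3 -m inch '[{"slide":[-25,6,10],"roll":0,"jaw":0.6},{"slide":[-25,6,50],"roll":0,"jaw":0.6},{"slide":[-25,6,90],"roll":0,"jaw":0.6},{"slide":[-25,6,110],"roll":0,"jaw":0.6},{"slide":[-25,6,117],"roll":0,"jaw":0.6},{"slide":[-25,6,120],"roll":0,"jaw":0.6},{"slide":[-25,6,120],"roll":0,"jaw":0.6},{"slide":[-25,6,120],"roll":0,"jaw":0.6}]'; python3 st.py 580 40 61.5 1.595
```

```text
clock: 6.15
ee_pos: [580.6, 42.3, 129.9]
orientation: [0.001, 0.7, 0.714, 0.001]
wrist_force: [-0.6, -0.8, -1.7]
opening: 0.625
finger_force: 25.0
t 6.15 tcp [580.6  42.3 129.9] psi 1.59 tilt [ 0.002 -0.   ] F [-0.6 -0.8 -1.7] open 58.2 -> slide [-2.3 -0.7  3.4] roll -0.005 rows 0.1
```

```bash
python3 -m inch '[{"slide":[0,0,1],"roll":0,"jaw":0.6},{"slide":[0,0,2],"roll":0,"jaw":0.6},{"slide":[0,0,2.5],"roll":0,"jaw":0.6},{"slide":[0,0,3],"roll":0,"jaw":0.6},{"slide":[0,0,3.5],"roll":0,"jaw":0.6},{"slide":[0,0,3.5],"roll":0,"jaw":0.6}]'; python3 st.py 580 40 61.5 1.595
```

```text
clock: 6.75
ee_pos: [580.3, 42.3, 126.4]
orientation: [0.0, 0.7, 0.714, 0.0]
wrist_force: [-3.3, -0.6, 12.1]
opening: 0.63
finger_force: 25.0
t 6.75 tcp [580.3  42.3 126.4] psi 1.59 tilt [ 0. -0.] F [-3.3 -0.6 12.1] open 58.6 -> slide [-2.3 -0.3 -0.1] roll -0.005 rows 0.0
```

```bash
python3 -m inch '[{"slide":[0,0,-0.5],"roll":0,"jaw":0.25},{"slide":[0,0,-1],"roll":0,"jaw":0.1},{"slide":[0,0,-1],"roll":0,"jaw":0},{"slide":[0,0,-1],"roll":0,"jaw":0},{"slide":[0,0,-30],"roll":0,"jaw":0},{"slide":[0,0,-75],"roll":0,"jaw":0},{"slide":[0,0,-120],"roll":0,"jaw":0},{"slide":[0,0,-160],"roll":0,"jaw":0}]'; python3 st.py 589 -135 222 1.34
```

```text
clock: 7.55
ee_pos: [580.0, 42.3, 287.4]
orientation: [0.0, 0.7, 0.714, 0.0]
wrist_force: [0.9, -0.4, 0.4]
opening: 1.003
finger_force: 0.0
t 7.55 tcp [580.   42.3 287.4] psi 1.59 tilt [0.001 0.   ] F [ 0.9 -0.4  0.4] open 93.3 -> slide [-177.4    5.7    0.4] roll 0.25 rows 3.6
```

```bash
python3 -m inch '[{"slide":[-48,0,-3],"roll":0.1,"jaw":0},{"slide":[-96,-1,-6],"roll":0.2,"jaw":0},{"slide":[-144,-2,-9],"roll":0.24,"jaw":0},{"slide":[-192,-3,-12],"roll":0.24,"jaw":0},{"slide":[-240,-4,-15],"roll":0.24,"jaw":0},{"slide":[-257,-4,-15],"roll":0.24,"jaw":0},{"slide":[-257,-4,-15],"roll":0.24,"jaw":0}]'
python3 - <<'E'
from h import *
c=calibration("wrist"); im=grab_frame("wrist"); cv2.imwrite("pics/w2.png",im[:,:,::-1])
for t,z in [("honey_jar",8),("spice_jar",8),("wooden_mill",8),("dark_caddy",0)]:
    print(t,[(np.round(x["location"]),round(x["p"],2),at(c,*x["location"],z)[:2].round(1)) for x in place_of(t,"wrist")[:2]])
for p in [(591.3,-134.2,44),(572.5,-216,44),(589,-135,93),(578,-219,113)]: print(p,proj(c,p).round(0))
E
python3 st.py 589 -135 71 1.34
```

```text
clock: 8.25
ee_pos: [580.6, -216.6, 299.8]
orientation: [-0.0, 0.782, 0.624, -0.0]
wrist_force: [0.3, 1.5, 0.1]
opening: 0.994
finger_force: 0.0
honey_jar [(array([273.,  93.]), 0.7, array([ 587.2, -136.8]))]
spice_jar [(array([282., 180.]), 0.77, array([ 577., -223.]))]
wooden_mill [(array([273., 251.]), 0.75, array([ 549.3, -298.2]))]
dark_caddy [(array([278., 176.]), 0.74, array([ 573.4, -220.2]))]
(591.3, -134.2, 44) [275.  89.]
(572.5, -216, 44) [276. 182.]
(589, -135, 93) [271.  90.]
(578, -219, 113) [282. 205.]
t 8.5 tcp [ 581.1 -213.2  300.2] psi 1.352 tilt [-0.  0.] F [-0.   0.1  0.1] open 93.1 -> slide [ 78.   -9.3 164.2] roll 0.012 rows 3.6
```

View pics/w2.png

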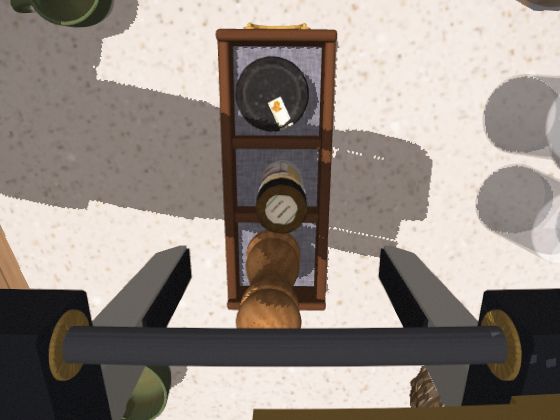

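The honey lid is at (273,93), the spice cap at (283,206) and the mill at (272,270), all as predicted within about 3 mm. The caddy is square with the tool. Now picking the honey.

```bash
python3 -m inch '[{"slide":[45,-5,0],"roll":0,"jaw":0},{"slide":[76,-9,5],"roll":0,"jaw":0},{"slide":[76,-9,50],"roll":0,"jaw":0},{"slide":[76,-9,95],"roll":0,"jaw":0},{"slide":[76,-9,135],"roll":0,"jaw":0},{"slide":[76,-9,158],"roll":0,"jaw":0},{"slide":[76,-9,164],"roll":0,"jaw":0},{"slide":[76,-9,164],"roll":0,"jaw":0}]'; python3 -m inch '[{"slide":[0,0,0],"roll":0,"jaw":0.2},{"slide":[0,0,0],"roll":0,"jaw":0.6},{"slide":[0,0,0],"roll":0,"jaw":0.6},{"slide":[0,0,0],"roll":0,"jaw":0.6},{"slide":[0,0,0],"roll":0,"jaw":0.6},{"slide":[0,0,0],"roll":0,"jaw":0.6},{"slide":[0,0,0],"roll":0,"jaw":0.6}]' 30; python3 st.py 589.5 -137 71 1.34
```

```text
clock: 9.3
ee_pos: [588.9, -137.9, 136.2]
orientation: [-0.0, 0.78, 0.625, -0.0]
wrist_force: [-0.4, 0.8, 0.4]
opening: 1.0
finger_force: 0.0
clock: 10.0
ee_pos: [588.9, -138.7, 136.5]
orientation: [0.0, 0.781, 0.625, 0.0]
wrist_force: [-1.3, 0.8, 3.5]
opening: 0.594
finger_force: 30.0
t 10.0 tcp [ 588.9 -138.7  136.5] psi 1.35 tilt [ 0. -0.] F [-1.3  0.8  3.5] open 55.2 -> slide [1.8 0.2 0.5] roll 0.01 rows 0.1
```

```bash
python3 -m inch '[{"slide":[0,0,-30],"roll":0,"jaw":0.6},{"slide":[0,0,-75],"roll":0,"jaw":0.6},{"slide":[14,-6,-110],"roll":-0.03,"jaw":0.6},{"slide":[58,-23,-114],"roll":-0.06,"jaw":0.6},{"slide":[102,-41,-114],"roll":-0.1,"jaw":0.6},{"slide":[147,-59,-114],"roll":-0.15,"jaw":0.6},{"slide":[192,-77,-114],"roll":-0.2,"jaw":0.6},{"slide":[237,-95,-114],"roll":-0.245,"jaw":0.6}]'; python3 st.py 519 302 72 1.595
```

```text
clock: 10.8
ee_pos: [547.3, 115.2, 249.9]
orientation: [-0.0, 0.698, 0.716, -0.0]
wrist_force: [0.3, 0.6, -3.3]
opening: 0.597
finger_force: 30.0
t 10.8 tcp [547.3 115.2 249.9] psi 1.597 tilt [-0.001 -0.   ] F [ 0.3  0.6 -3.3] open 55.5 -> slide [187.5 -23.4 112.9] roll 0.002 rows 4.4
```

```bash
python3 -m inch '[{"slide":[47,-6,0],"roll":0,"jaw":0.6},{"slide":[94,-12,0],"roll":0,"jaw":0.6},{"slide":[141,-18,0],"roll":0,"jaw":0.6},{"slide":[180,-22,0],"roll":0,"jaw":0.6},{"slide":[188,-23,0],"roll":0,"jaw":0.6},{"slide":[188,-23,20],"roll":0,"jaw":0.6},{"slide":[188,-23,55],"roll":0,"jaw":0.6},{"slide":[188,-23,65],"roll":0,"jaw":0.6}]'; python3 st.py 519 302 72 1.595
```

```text
clock: 11.6
ee_pos: [519.3, 299.7, 181.9]
orientation: [-0.001, 0.699, 0.715, -0.003]
wrist_force: [-1.7, -0.7, -2.4]
opening: 0.597
finger_force: 30.0
t 11.6 tcp [519.3 299.7 181.9] psi 1.595 tilt [-0.005 -0.003] F [-1.7 -0.7 -2.4] open 55.5 -> slide [ 2.4  0.  44.9] roll -0.0 rows 0.9
```

```bash
python3 -m inch '[{"slide":[1,0,0],"roll":0,"jaw":0.6},{"slide":[1,0,10],"roll":0,"jaw":0.6},{"slide":[1,0,25],"roll":0,"jaw":0.6},{"slide":[1,0,38],"roll":0,"jaw":0.6},{"slide":[1,0,42],"roll":0,"jaw":0.6},{"slide":[1,0,42],"roll":0,"jaw":0.6},{"slide":[1,0,42],"roll":0,"jaw":0.6}]'; python3 st.py 519 302 72 1.595
```

```text
clock: 12.3
ee_pos: [520.7, 301.9, 143.5]
orientation: [0.0, 0.699, 0.716, 0.0]
wrist_force: [-0.2, 0.1, -2.6]
opening: 0.596
finger_force: 30.0
t 12.3 tcp [520.7 301.9 143.5] psi 1.595 tilt [0. 0.] F [-0.2  0.1 -2.6] open 55.4 -> slide [ 0.1 -1.7  6.5] roll -0.0 rows 0.1
```

```bash
python3 -m inch '[{"slide":[0,-1,3],"roll":0,"jaw":0.6},{"slide":[0,-1,5],"roll":0,"jaw":0.6},{"slide":[0,-1,6],"roll":0,"jaw":0.6},{"slide":[0,-1,6.5],"roll":0,"jaw":0.6},{"slide":[0,-1,7],"roll":0,"jaw":0.6},{"slide":[0,-1,7],"roll":0,"jaw":0.6}]'; python3 st.py 519 302 72 1.595
```

```text
clock: 12.9
ee_pos: [519.6, 301.9, 136.6]
orientation: [-0.0, 0.699, 0.716, 0.0]
wrist_force: [-1.8, -0.5, 2.1]
opening: 0.599
finger_force: 30.0
t 12.9 tcp [519.6 301.9 136.6] psi 1.595 tilt [0. 0.] F [-1.8 -0.5  2.1] open 55.8 -> slide [ 0.1 -0.6 -0.4] roll -0.0 rows 0.0
```

```bash
python3 -m inch '[{"slide":[0,0,0],"roll":0,"jaw":0.25},{"slide":[0,0,0],"roll":0,"jaw":0.1},{"slide":[0,0,0],"roll":0,"jaw":0},{"slide":[0,0,0],"roll":0,"jaw":0},{"slide":[0,0,-30],"roll":0,"jaw":0},{"slide":[0,0,-75],"roll":0,"jaw":0},{"slide":[0,0,-115],"roll":0,"jaw":0},{"slide":[0,0,-120],"roll":0,"jaw":0}]'
python3 - <<'E'
from h import *
for n in ["scene","top"]:
    c=calibration(n); im=grab_frame(n); cv2.imwrite(f"pics/{n}1.png",im[:,:,::-1])
    for t,z in [("honey_jar",8),("mustard_jar",0)]:
        print(t,[(np.round(x["location"]),round(x["p"],2),at(c,*x["location"],z)[:2].round(1)) for x in place_of(t,n)[:2]])
E
python3 st.py 580.5 42.3 190 1.595
```

```text
clock: 13.7
ee_pos: [520.9, 302.5, 261.3]
orientation: [0.001, 0.699, 0.716, 0.004]
wrist_force: [0.8, 0.4, -0.6]
opening: 0.998
finger_force: 0.0
honey_jar [(array([194., 300.]), 0.59, array([509.4, 310. ]))]
mustard_jar [(array([277., 244.]), 0.87, array([583.9,  51.9])), (array([275., 196.]), 0.74, array([765.3, -47.9]))]
honey_jar [(array([157., 242.]), 0.58, array([519.4, 300.7]))]
mustard_jar [(array([264., 218.]), 0.97, array([574.8,  44.5]))]
t 14.0 tcp [519.1 301.6 254.6] psi 1.595 tilt [-0.002 -0.001] F [-0.1 -0.6 -0.3] open 92.8 -> slide [-260.7   55.2   -0.3] roll -0.0 rows 5.3
```

View pics/scene1.png

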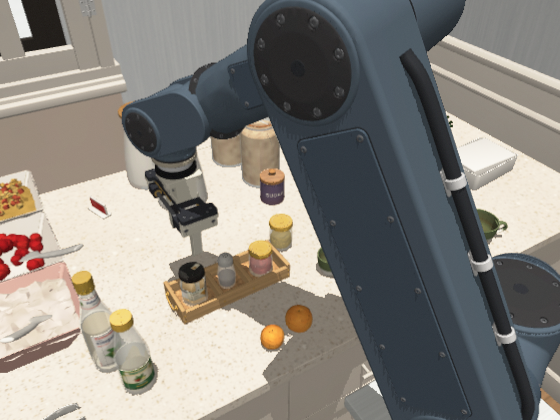

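Honey stands upright in the pale caddy at (191,285), and mustard stands on the worktop at (281,232). Back to the mustard.

```bash
python3 -m inch '[{"slide":[-48,10,0],"roll":0,"jaw":0},{"slide":[-96,20,0],"roll":0,"jaw":0},{"slide":[-144,31,0],"roll":0,"jaw":0},{"slide":[-192,42,0],"roll":0,"jaw":0},{"slide":[-240,52,0],"roll":0,"jaw":0},{"slide":[-259,56,5],"roll":0,"jaw":0},{"slide":[-259,56,30],"roll":0,"jaw":0},{"slide":[-259,56,70],"roll":0,"jaw":0}]'; python3 st.py 580.5 42.3 61.5 1.595
```

```text
clock: 14.8
ee_pos: [582.5, 43.3, 186.1]
orientation: [0.001, 0.699, 0.715, 0.001]
wrist_force: [1.4, 0.0, -0.7]
opening: 1.003
finger_force: 0.0
t 14.8 tcp [582.5  43.3 186.1] psi 1.593 tilt [0.003 0.   ] F [ 1.4  0.  -0.7] open 93.3 -> slide [-0.9 -2.2 59.6] roll -0.002 rows 1.2
```

```bash
python3 -m inch '[{"slide":[0,-1,35],"roll":0,"jaw":0},{"slide":[0,-1,53],"roll":0,"jaw":0},{"slide":[0,-1,57],"roll":0,"jaw":0},{"slide":[0,-1,57],"roll":0,"jaw":0.6},{"slide":[0,-1,57],"roll":0,"jaw":0.6},{"slide":[0,-1,57],"roll":0,"jaw":0.6},{"slide":[0,-1,57],"roll":0,"jaw":0.6},{"slide":[0,-1,57],"roll":0,"jaw":0.6}]' 25; python3 st.py 591.3 -135 172 1.351
```

```text
clock: 15.6
ee_pos: [580.9, 44.2, 129.8]
orientation: [0.0, 0.699, 0.716, 0.0]
wrist_force: [-0.1, 0.6, 2.7]
opening: 0.63
finger_force: 25.1
t 15.6 tcp [580.9  44.2 129.8] psi 1.595 tilt [ 0.001 -0.   ] F [-0.1  0.6  2.7] open 58.6 -> slide [-179.4    6.2 -107.2] roll 0.244 rows 4.2
```

```bash
python3 -m inch '[{"slide":[0,0,-30],"roll":0,"jaw":0.6},{"slide":[0,0,-65],"roll":0,"jaw":0.6},{"slide":[-40,1,-80],"roll":0.08,"jaw":0.6},{"slide":[-86,3,-80],"roll":0.16,"jaw":0.6},{"slide":[-132,4,-80],"roll":0.244,"jaw":0.6},{"slide":[-170,6,-80],"roll":0.244,"jaw":0.6},{"slide":[-179,6,-78],"roll":0.244,"jaw":0.6},{"slide":[-179,6,-70],"roll":0.244,"jaw":0.6}]'; python3 st.py 591 -135 72.8 1.351
```

```text
clock: 16.4
ee_pos: [591.1, -135.8, 199.5]
orientation: [0.0, 0.781, 0.624, 0.0]
wrist_force: [0.3, 0.8, -1.6]
opening: 0.623
finger_force: 25.0
t 16.4 tcp [ 591.1 -135.8  199.5] psi 1.349 tilt [ 0.001 -0.   ] F [ 0.3  0.8 -1.6] open 57.9 -> slide [ 0.7 -0.4 61.6] roll -0.002 rows 1.2
```

```bash
python3 -m inch '[{"slide":[0,0,25],"roll":0,"jaw":0.6},{"slide":[0,0,45],"roll":0,"jaw":0.6},{"slide":[0,0,54],"roll":0,"jaw":0.6},{"slide":[0,0,57],"roll":0,"jaw":0.6},{"slide":[0,0,58],"roll":0,"jaw":0.6},{"slide":[0,0,59],"roll":0,"jaw":0.6},{"slide":[0,0,60],"roll":0,"jaw":0.6},{"slide":[0,0,60],"roll":0,"jaw":0.6}]'; python3 st.py 591 -135 72.8 1.351
```

```text
clock: 17.2
ee_pos: [591.2, -134.6, 139.6]
orientation: [0.0, 0.78, 0.625, 0.0]
wrist_force: [0.1, -0.3, -1.7]
opening: 0.627
finger_force: 25.0
t 17.2 tcp [ 591.2 -134.6  139.6] psi 1.351 tilt [ 0.001 -0.   ] F [ 0.1 -0.3 -1.7] open 58.3 -> slide [-0.4 -0.1  1.8] roll -0.0 rows 0.0
```

```bash
python3 -m inch '[{"slide":[0,0,1],"roll":0,"jaw":0.6},{"slide":[0,0,1.5],"roll":0,"jaw":0.6},{"slide":[0,0,2],"roll":0,"jaw":0.6},{"slide":[0,0,2.5],"roll":0,"jaw":0.6},{"slide":[0,0,2.5],"roll":0,"jaw":0.6}]'; python3 st.py 591 -135 72.8 1.351
```

```text
clock: 17.7
ee_pos: [591.1, -134.7, 137.8]
orientation: [0.0, 0.78, 0.625, 0.0]
wrist_force: [-4.6, 0.8, 10.0]
opening: 0.631
finger_force: 25.1
t 17.7 tcp [ 591.1 -134.7  137.8] psi 1.351 tilt [ 0. -0.] F [-4.6  0.8 10. ] open 58.7 -> slide [-0.3 -0.  -0. ] roll -0.0 rows 0.0
```

```bash
python3 -m inch '[{"slide":[0,0,0],"roll":0,"jaw":0.25},{"slide":[0,0,0],"roll":0,"jaw":0.1},{"slide":[0,0,0],"roll":0,"jaw":0},{"slide":[0,0,0],"roll":0,"jaw":0},{"slide":[0,0,-30],"roll":0,"jaw":0},{"slide":[0,0,-75],"roll":0,"jaw":0},{"slide":[0,0,-115],"roll":0,"jaw":0},{"slide":[-40,5,-120],"roll":0,"jaw":0}]'
python3 - <<'E'
from h import *
c=calibration("wrist"); im=grab_frame("wrist"); cv2.imwrite("pics/w3.png",im[:,:,::-1])
for t,z in [("mustard_jar",8),("spice_jar",8),("wooden_mill",8),("dark_caddy",0)]:
    print(t,[(np.round(x["location"]),round(x["p"],2),at(c,*x["location"],z)[:2].round(1)) for x in place_of(t,"wrist")[:2]])
for p in [(591.3,-134.2,44),(572.5,-216,44),(591,-136,88),(578,-219,113)]: print(p,proj(c,p).round(0))
E
python3 st.py 577.5 -220 95 1.351
```

```text
clock: 18.5
ee_pos: [589.1, -172.7, 262.0]
orientation: [0.003, 0.779, 0.627, 0.002]
wrist_force: [0.7, -0.8, -0.9]
opening: 1.0
finger_force: 0.0
mustard_jar [(array([275., 144.]), 0.69, array([ 590.5, -137.5]))]
spice_jar [(array([280., 233.]), 0.58, array([ 576.1, -222.5]))]
wooden_mill [(array([271., 304.]), 0.74, array([ 549.4, -297.4]))]
dark_caddy [(array([275., 231.]), 0.84, array([ 570.6, -222.1]))]
(591.3, -134.2, 44) [275. 146.]
(572.5, -216, 44) [275. 242.]
(591, -136, 88) [274. 157.]
(578, -219, 113) [281. 282.]
t 18.75 tcp [ 586.9 -174.4  256. ] psi 1.35 tilt [-0.001  0.001] F [-0.9  0.1  0.2] open 92.9 -> slide [-46.6   0.9  96. ] roll -0.001 rows 2.1
```

View pics/w3.png

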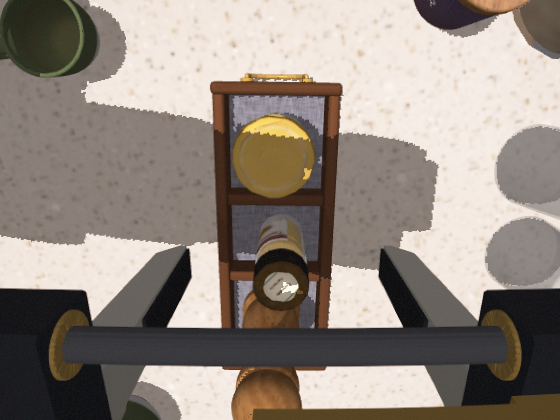

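Mustard stands centred in the dark caddy's end compartment, lid at (274,157). Dividers are near rows 197 and 270, and the spice cap is at (281,278). I'll check the caddy centre against these.

Run:
```python
from h import *
c=calibration("wrist")
im=cv2.imread("pics/w3.png")
# row profile at column ~226..232 inside / darkness of the dividers (cols 240-250 clear of jars)
m=np.array([572.5,-216]);th=-.22;e=np.array([-np.sin(th),np.cos(th)])
for s,z in[(136,44),(126,44),(42,33),(32,33),(-32,33),(-42,33)]: print(s,proj(c,[*(m+s*e),z]).round(1))
for r0,r1 in((78,100),(185,210),(258,285)):print(r0,im[r0:r1,236:246].mean(axis=(1,2)).round(0).astype(int))
for v,z in((84,44),(96,44),(191,33),(205,33),(262,33),(277,33)): print(v,((at(c,275,v,z)[:2]-m)@e).round(1))
```

```text
136 [277.8  75.4]
126 [277.9  89.1]
42 [278.7 191.9]
32 [278.8 203.2]
-32 [279.2 270.6]
-42 [279.3 280.4]
78 [195 191 189 108  69  72  75  78  78  78  79  79  77  69  61  53  47  83
 114 148 150 149]
185 [74 73 53 33 31 31 31 30 31 36 41 44 43 44 42 42 41 40 40 39 69 80 79 80
 79]
258 [132 135  63  30  32  34  33  33  32  31  32  33  32  52  73  82  83  81
  80  78  76  76  89 135 129 142 141]
84 129.7
96 120.9
191 42.8
205 30.4
262 -23.4
277 -38.5
```

```bash
python3 -m inch '[{"slide":[-35,1,0],"roll":0,"jaw":0},{"slide":[-46,1,0],"roll":0,"jaw":0},{"slide":[-46,1,30],"roll":0,"jaw":0},{"slide":[-46,1,70],"roll":0,"jaw":0},{"slide":[-46,1,92],"roll":0,"jaw":0},{"slide":[-46,1,96],"roll":0,"jaw":0},{"slide":[-46,1,96],"roll":0,"jaw":0},{"slide":[-46,1,96],"roll":0,"jaw":0}]'; python3 -m inch '[{"slide":[0,0,0],"roll":0,"jaw":0.4},{"slide":[0,0,0],"roll":0,"jaw":0.8},{"slide":[0,0,0],"roll":0,"jaw":0.8},{"slide":[0,0,0],"roll":0,"jaw":0.8},{"slide":[0,0,0],"roll":0,"jaw":0.8},{"slide":[0,0,0],"roll":0,"jaw":0.8},{"slide":[0,0,0],"roll":0,"jaw":0.8},{"slide":[0,0,0],"roll":0,"jaw":0.8}]' 20; python3 st.py 580 40 180 1.595
```

```text
clock: 19.55
ee_pos: [578.8, -219.7, 162.0]
orientation: [0.001, 0.78, 0.625, 0.0]
wrist_force: [0.4, -0.0, -0.1]
opening: 1.001
finger_force: 0.0
clock: 20.35
ee_pos: [578.1, -219.8, 160.7]
orientation: [-0.0, 0.78, 0.625, -0.0]
wrist_force: [-0.6, -0.0, 0.1]
opening: 0.434
finger_force: 20.0
t 20.35 tcp [ 578.1 -219.8  160.7] psi 1.351 tilt [-0.  0.] F [-0.6 -0.   0.1] open 40.3 -> slide [254.  -54.9 -84.3] roll -0.244 rows 5.5
```

```bash
python3 -m inch '[{"slide":[0,0,-30],"roll":0,"jaw":0.8},{"slide":[0,0,-75],"roll":0,"jaw":0.8},{"slide":[5,-1,-110],"roll":0,"jaw":0.8},{"slide":[52,-11,-112],"roll":-0.06,"jaw":0.8},{"slide":[99,-21,-112],"roll":-0.12,"jaw":0.8},{"slide":[146,-31,-112],"roll":-0.2,"jaw":0.8},{"slide":[193,-42,-112],"roll":-0.244,"jaw":0.8},{"slide":[240,-52,-112],"roll":-0.244,"jaw":0.8}]'; python3 st.py 580 40 87.7 1.595
```

```text
clock: 21.15
ee_pos: [579.3, 27.6, 272.7]
orientation: [-0.0, 0.698, 0.716, -0.0]
wrist_force: [1.0, -0.4, -0.5]
opening: 0.438
finger_force: 20.0
t 21.15 tcp [579.3  27.6 272.7] psi 1.596 tilt [-0. -0.] F [ 1.  -0.4 -0.5] open 40.7 -> slide [ 12.4   1.  120. ] roll 0.001 rows 2.4
```

```bash
python3 -m inch '[{"slide":[12,1,10],"roll":0,"jaw":0.8},{"slide":[12,1,50],"roll":0,"jaw":0.8},{"slide":[12,1,90],"roll":0,"jaw":0.8},{"slide":[12,1,110],"roll":0,"jaw":0.8},{"slide":[12,1,116],"roll":0,"jaw":0.8},{"slide":[12,1,117.5],"roll":0,"jaw":0.8},{"slide":[12,1,117.5],"roll":0,"jaw":0.8},{"slide":[12,1,117.5],"roll":0,"jaw":0.8}]'; python3 st.py 580 40 87.7 1.595
```

```text
clock: 21.95
ee_pos: [581.1, 37.6, 156.5]
orientation: [0.001, 0.699, 0.715, 0.001]
wrist_force: [-0.1, -0.4, -0.8]
opening: 0.434
finger_force: 20.0
t 21.95 tcp [581.1  37.6 156.5] psi 1.595 tilt [ 0.002 -0.   ] F [-0.1 -0.4 -0.8] open 40.4 -> slide [ 2.4 -1.   3.8] roll -0.0 rows 0.1
```

```bash
python3 -m inch '[{"slide":[0,0,1],"roll":0,"jaw":0.8},{"slide":[0,0,2],"roll":0,"jaw":0.8},{"slide":[0,0,3],"roll":0,"jaw":0.8},{"slide":[0,0,3.5],"roll":0,"jaw":0.8},{"slide":[0,0,4],"roll":0,"jaw":0.8},{"slide":[0,0,4],"roll":0,"jaw":0.8}]'; python3 st.py 580 40 87.7 1.595
```

```text
clock: 22.55
ee_pos: [580.7, 37.8, 152.5]
orientation: [0.0, 0.699, 0.716, 0.0]
wrist_force: [-5.3, -0.2, 12.9]
opening: 0.435
finger_force: 20.0
t 22.55 tcp [580.7  37.8 152.5] psi 1.595 tilt [ 0.001 -0.   ] F [-5.3 -0.2 12.9] open 40.4 -> slide [ 2.2 -0.6 -0.2] roll -0.0 rows 0.0
```

```bash
python3 -m inch '[{"slide":[0,0,-0.5],"roll":0,"jaw":0.45},{"slide":[0,0,-1],"roll":0,"jaw":0.3},{"slide":[0,0,-1],"roll":0,"jaw":0.1},{"slide":[0,0,-1],"roll":0,"jaw":0},{"slide":[0,0,-1],"roll":0,"jaw":0},{"slide":[0,0,-30],"roll":0,"jaw":0},{"slide":[0,0,-75],"roll":0,"jaw":0},{"slide":[0,0,-100],"roll":0,"jaw":0}]'; python3 st.py 522 219.5 68 1.595
```

```text
clock: 23.35
ee_pos: [581.0, 37.7, 254.1]
orientation: [0.001, 0.699, 0.716, 0.001]
wrist_force: [0.4, -0.0, -0.8]
opening: 0.992
finger_force: 0.0
t 23.35 tcp [581.   37.7 254.1] psi 1.595 tilt [0.003 0.   ] F [ 0.4 -0.  -0.8] open 92.2 -> slide [183.1 -55.  121. ] roll -0.0 rows 4.5
```

```bash
python3 -m inch '[{"slide":[47,-14,0],"roll":0,"jaw":0},{"slide":[94,-28,0],"roll":0,"jaw":0},{"slide":[141,-42,0],"roll":0,"jaw":0},{"slide":[178,-54,0],"roll":0,"jaw":0},{"slide":[183,-55,10],"roll":0,"jaw":0},{"slide":[183,-55,50],"roll":0,"jaw":0},{"slide":[183,-55,90],"roll":0,"jaw":0},{"slide":[183,-55,115],"roll":0,"jaw":0}]'; python3 st.py 522 219.5 68 1.595
```

```text
clock: 24.15
ee_pos: [520.3, 218.4, 133.3]
orientation: [-0.001, 0.699, 0.715, -0.001]
wrist_force: [-0.0, -0.3, 0.2]
opening: 0.999
finger_force: 0.0
t 24.15 tcp [520.3 218.4 133.3] psi 1.595 tilt [-0.003 -0.001] F [-0.  -0.3  0.2] open 92.9 -> slide [1.1 1.7 0.3] roll -0.0 rows 0.0
```

```bash
python3 -m inch '[{"slide":[0,0,3],"roll":0,"jaw":0.3},{"slide":[0,0,3],"roll":0,"jaw":0.8},{"slide":[0,0,3],"roll":0,"jaw":0.8},{"slide":[0,0,3],"roll":0,"jaw":0.8},{"slide":[0,0,3],"roll":0,"jaw":0.8},{"slide":[0,0,3],"roll":0,"jaw":0.8},{"slide":[0,0,3],"roll":0,"jaw":0.8},{"slide":[0,0,3],"roll":0,"jaw":0.8}]' 18; python3 st.py 572.5 -217 190 1.351
```

```text
clock: 24.95
ee_pos: [521.2, 219.4, 133.5]
orientation: [0.0, 0.699, 0.716, 0.0]
wrist_force: [-0.1, 0.2, 1.7]
opening: 0.412
finger_force: 17.9
t 24.95 tcp [521.2 219.4 133.5] psi 1.595 tilt [0.001 0.   ] F [-0.1  0.2  1.7] open 38.3 -> slide [-437.5   40.8 -121.6] roll 0.244 rows 9.1
```

```bash
python3 -m inch '[{"slide":[0,0,-15],"roll":0,"jaw":0.8},{"slide":[0,0,-50],"roll":0,"jaw":0.8},{"slide":[0,0,-95],"roll":0,"jaw":0.8},{"slide":[0,0,-118],"roll":0,"jaw":0.8},{"slide":[-40,4,-120],"roll":0.03,"jaw":0.8},{"slide":[-85,8,-120],"roll":0.06,"jaw":0.8},{"slide":[-130,12,-120],"roll":0.09,"jaw":0.8},{"slide":[-175,16,-120],"roll":0.12,"jaw":0.8}]' 25
python3 - <<'E'
from h import *
im=grab_frame("scene"); cv2.imwrite("pics/s2.png",cv2.resize(im[120:340,120:420,::-1],None,fx=2.5,fy=2.5))
E
python3 st.py 572.5 -217 190 1.351
```

```text
clock: 25.75
ee_pos: [541.1, 43.2, 254.4]
orientation: [0.0, 0.74, 0.672, 0.0]
wrist_force: [0.1, -0.1, -1.4]
opening: 0.407
finger_force: 24.6
t 25.8 tcp [541.8  38.  254.4] psi 1.47 tilt [ 0.001 -0.002] F [ 0.8 -5.7 -0.6] open 37.7 -> slide [-2.506e+02  5.630e+01 -1.000e-01] roll 0.119 rows 5.1
```

View pics/s2.png

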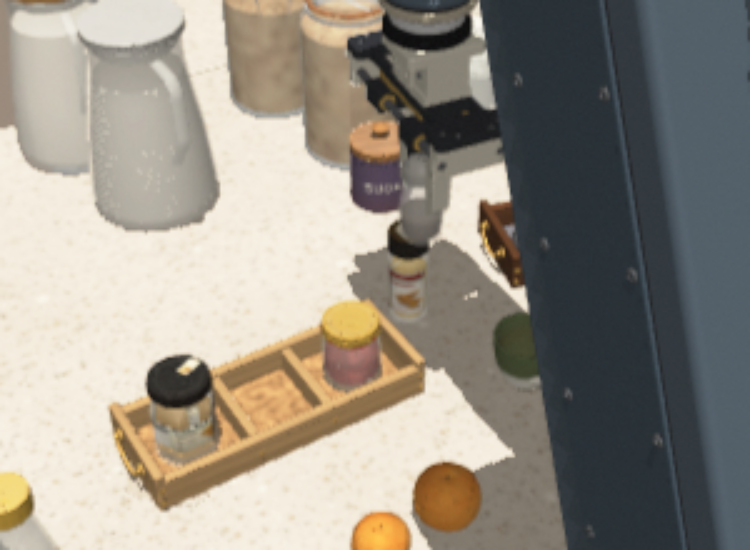

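The salt hangs upright in the gripper at about (420,200). Spice stands upright on the worktop, and honey and jam are fine.

```bash
python3 -m inch '[{"slide":[-45,10,0],"roll":0.03,"jaw":0.8},{"slide":[-92,20,0],"roll":0.06,"jaw":0.8},{"slide":[-139,31,0],"roll":0.09,"jaw":0.8},{"slide":[-186,41,0],"roll":0.12,"jaw":0.8},{"slide":[-230,50,0],"roll":0.12,"jaw":0.8},{"slide":[-253,56,0],"roll":0.12,"jaw":0.8},{"slide":[-256,56,0],"roll":0.12,"jaw":0.8},{"slide":[-256,56,0],"roll":0.12,"jaw":0.8}]'; python3 st.py 572.5 -217 69 1.351
```

```text
clock: 26.6
ee_pos: [572.2, -215.4, 253.6]
orientation: [-0.0, 0.779, 0.626, 0.0]
wrist_force: [-0.4, -0.3, -0.6]
opening: 0.407
finger_force: 24.6
t 26.6 tcp [ 572.2 -215.4  253.6] psi 1.354 tilt [-0.  0.] F [-0.4 -0.3 -0.6] open 37.9 -> slide [ -1.5   0.6 119.6] roll 0.003 rows 2.4
```

```bash
python3 -m inch '[{"slide":[-1,0,40],"roll":0,"jaw":0.8},{"slide":[-1,0,65],"roll":0,"jaw":0.8},{"slide":[-1,0,85],"roll":0,"jaw":0.8},{"slide":[-1,0,100],"roll":0,"jaw":0.8},{"slide":[-1,0,110],"roll":0,"jaw":0.8},{"slide":[-1,0,115],"roll":0,"jaw":0.8},{"slide":[-1,0,116],"roll":0,"jaw":0.8},{"slide":[-1,0,116],"roll":0,"jaw":0.8}]'; python3 st.py 572.5 -217 68.5 1.351
```

```text
clock: 27.4
ee_pos: [572.6, -216.4, 137.8]
orientation: [0.0, 0.779, 0.627, 0.0]
wrist_force: [0.0, 0.3, -2.0]
opening: 0.409
finger_force: 24.6
t 27.4 tcp [ 572.6 -216.4  137.8] psi 1.355 tilt [ 0.001 -0.   ] F [ 0.   0.3 -2. ] open 38.0 -> slide [-0.6  0.1  4.3] roll 0.004 rows 0.1
```

```bash
python3 -m inch '[{"slide":[0,0,1],"roll":0,"jaw":0.8},{"slide":[0,0,2],"roll":0,"jaw":0.8},{"slide":[0,0,3],"roll":0,"jaw":0.8},{"slide":[0,0,3.5],"roll":0,"jaw":0.8},{"slide":[0,0,4],"roll":0,"jaw":0.8},{"slide":[0,0,4.5],"roll":0,"jaw":0.8},{"slide":[0,0,4.5],"roll":0,"jaw":0.8}]'; python3 st.py 572.5 -217 68.5 1.351
```

```text
clock: 28.1
ee_pos: [572.3, -216.4, 133.4]
orientation: [0.0, 0.779, 0.627, 0.0]
wrist_force: [-3.2, 0.7, 7.9]
opening: 0.405
finger_force: 25.2
t 28.1 tcp [ 572.3 -216.4  133.4] psi 1.355 tilt [ 0. -0.] F [-3.2  0.7  7.9] open 37.7 -> slide [-0.6  0.3 -0.1] roll 0.004 rows 0.0
```

```bash
python3 -m inch '[{"slide":[0,0,0],"roll":0,"jaw":0.45},{"slide":[0,0,0],"roll":0,"jaw":0.3},{"slide":[0,0,0],"roll":0,"jaw":0.1},{"slide":[0,0,0],"roll":0,"jaw":0},{"slide":[0,0,0],"roll":0,"jaw":0},{"slide":[0,0,-30],"roll":0,"jaw":0},{"slide":[0,0,-75],"roll":0,"jaw":0},{"slide":[0,0,-120],"roll":0,"jaw":0}]'
python3 - <<'E'
from h import *
c=calibration("wrist"); im=grab_frame("wrist"); cv2.imwrite("pics/w4.png",im[:,:,::-1])
print([(np.round(x["location"]),round(x["p"],2),at(c,*x["location"],8)[:2].round(1)) for x in place_of("salt_shaker","wrist")[:2]])
c=calibration("top"); grab_frame("top")
print([(np.round(x["location"]),round(x["p"],2),at(c,*x["location"],0)[:2].round(1)) for x in place_of("spice_jar","top")[:2]])
E
python3 st.py 580.7 37.8 185 1.595
```

```text
clock: 28.9
ee_pos: [572.0, -216.2, 253.8]
orientation: [-0.001, 0.779, 0.627, -0.0]
wrist_force: [0.7, 0.4, 0.1]
opening: 0.993
finger_force: 0.0
[(array([286., 181.]), 0.92, array([ 573.4, -214.4]))]
[(array([265., 217.]), 0.68, array([575.7,  42.1]))]
t 29.1 tcp [ 572.4 -216.4  253.4] psi 1.355 tilt [ 0.002 -0.001] F [ 0.2  0.6 -1.1] open 93.2 -> slide [250.1 -46.4   3.2] roll -0.24 rows 5.1
```

View pics/w4.png

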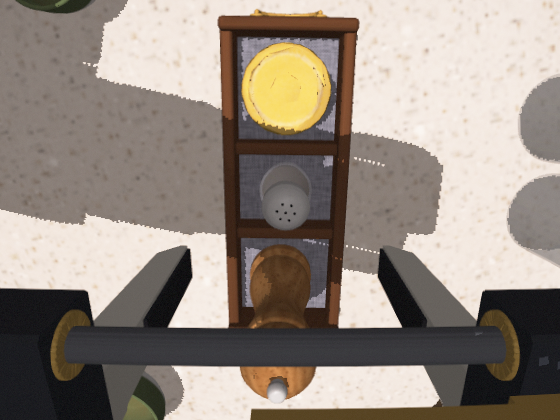

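The dark caddy is done: mustard (286,88), salt (286,200) and mill are all upright. Now back to the spice jar.

```bash
python3 -m inch '[{"slide":[47,-9,0],"roll":-0.05,"jaw":0},{"slide":[94,-18,0],"roll":-0.1,"jaw":0},{"slide":[141,-27,0],"roll":-0.16,"jaw":0},{"slide":[188,-36,0],"roll":-0.2,"jaw":0},{"slide":[235,-44,0],"roll":-0.24,"jaw":0},{"slide":[250,-46,0],"roll":-0.24,"jaw":0},{"slide":[250,-46,30],"roll":-0.24,"jaw":0},{"slide":[250,-46,70],"roll":-0.24,"jaw":0}]'; python3 st.py 580.7 37.8 87.7 1.595
```

```text
clock: 29.9
ee_pos: [581.3, 37.9, 182.1]
orientation: [0.001, 0.698, 0.716, 0.001]
wrist_force: [-0.2, -0.1, -0.5]
opening: 0.997
finger_force: 0.0
t 29.9 tcp [581.3  37.9 182.1] psi 1.595 tilt [ 0.002 -0.   ] F [-0.2 -0.1 -0.5] open 92.7 -> slide [-0.1 -0.6 29.4] roll 0.0 rows 0.6
```

```bash
python3 -m inch '[{"slide":[0,0,20],"roll":0,"jaw":0},{"slide":[0,0,28],"roll":0,"jaw":0},{"slide":[0,0,28],"roll":0,"jaw":0.4},{"slide":[0,0,28],"roll":0,"jaw":0.8},{"slide":[0,0,28],"roll":0,"jaw":0.8},{"slide":[0,0,28],"roll":0,"jaw":0.8},{"slide":[0,0,28],"roll":0,"jaw":0.8},{"slide":[0,0,28],"roll":0,"jaw":0.8}]' 20; python3 st.py 521.2 219.2 200 1.595
```

```text
clock: 30.7
ee_pos: [581.0, 37.7, 155.1]
orientation: [0.0, 0.699, 0.716, 0.0]
wrist_force: [0.5, -0.6, -0.7]
opening: 0.532
finger_force: 0.0
t 30.7 tcp [581.   37.7 155.1] psi 1.595 tilt [ 0.001 -0.   ] F [ 0.5 -0.6 -0.7] open 49.5 -> slide [ 182.9  -55.4 -109.9] roll -0.0 rows 4.4
```

Still closing, so I'll wait and then lift.

```bash
python3 -m inch '[{"slide":[0,0,0],"roll":0,"jaw":0.8},{"slide":[0,0,0],"roll":0,"jaw":0.8},{"slide":[0,0,0],"roll":0,"jaw":0.8}]'; python3 st.py 521.2 219.2 200 1.595
```

```text
clock: 31.0
ee_pos: [581.0, 37.7, 154.8]
orientation: [0.0, 0.699, 0.716, 0.0]
wrist_force: [0.8, 1.5, 1.8]
opening: 0.432
finger_force: 20.0
t 31.0 tcp [581.   37.7 154.8] psi 1.595 tilt [0. 0.] F [0.8 1.5 1.8] open 40.2 -> slide [ 182.9  -55.4 -110.2] roll -0.0 rows 4.4
```

```bash
python3 -m inch '[{"slide":[0,0,-30],"roll":0,"jaw":0.8},{"slide":[0,0,-75],"roll":0,"jaw":0.8},{"slide":[5,-1,-108],"roll":0,"jaw":0.8},{"slide":[50,-15,-110],"roll":0,"jaw":0.8},{"slide":[97,-29,-110],"roll":0,"jaw":0.8},{"slide":[144,-43,-110],"roll":0,"jaw":0.8},{"slide":[178,-54,-110],"roll":0,"jaw":0.8},{"slide":[183,-55,-110],"roll":0,"jaw":0.8}]'; python3 st.py 521.2 219.2 97.8 1.595
```

```text
clock: 31.8
ee_pos: [520.1, 222.3, 264.6]
orientation: [-0.0, 0.697, 0.717, -0.0]
wrist_force: [-0.2, -0.1, -1.4]
opening: 0.434
finger_force: 20.0
t 31.8 tcp [520.1 222.3 264.6] psi 1.598 tilt [-0.001  0.   ] F [-0.2 -0.1 -1.4] open 40.4 -> slide [ -3.2   1.1 101.8] roll 0.003 rows 2.0
```

```bash
python3 -m inch '[{"slide":[-1,0,10],"roll":0,"jaw":0.8},{"slide":[-1,0,40],"roll":0,"jaw":0.8},{"slide":[-1,0,65],"roll":0,"jaw":0.8},{"slide":[-1,0,82],"roll":0,"jaw":0.8},{"slide":[-1,0,92],"roll":0,"jaw":0.8},{"slide":[-1,0,97],"roll":0,"jaw":0.8},{"slide":[-1,0,98],"roll":0,"jaw":0.8},{"slide":[-1,0,98],"roll":0,"jaw":0.8}]'; python3 st.py 521.2 219.2 97.8 1.595
```

```text
clock: 32.6
ee_pos: [522.0, 218.1, 167.2]
orientation: [0.0, 0.699, 0.715, 0.0]
wrist_force: [0.5, 0.3, -0.7]
opening: 0.43
finger_force: 20.0
t 32.6 tcp [522.  218.1 167.2] psi 1.595 tilt [0.001 0.   ] F [ 0.5  0.3 -0.7] open 40.0 -> slide [ 1.1 -0.7  4.4] roll -0.0 rows 0.1
```

```bash
python3 -m inch '[{"slide":[0,0,1],"roll":0,"jaw":0.8},{"slide":[0,0,2],"roll":0,"jaw":0.8},{"slide":[0,0,3],"roll":0,"jaw":0.8},{"slide":[0,0,3.5],"roll":0,"jaw":0.8},{"slide":[0,0,4],"roll":0,"jaw":0.8},{"slide":[0,0,4.5],"roll":0,"jaw":0.8},{"slide":[0,0,4.5],"roll":0,"jaw":0.8}]'; python3 st.py 521.2 219.2 97.8 1.595
```

```text
clock: 33.3
ee_pos: [521.6, 218.4, 162.8]
orientation: [0.0, 0.699, 0.716, 0.0]
wrist_force: [-2.7, -0.6, 6.0]
opening: 0.434
finger_force: 20.0
t 33.3 tcp [521.6 218.4 162.8] psi 1.595 tilt [0. 0.] F [-2.7 -0.6  6. ] open 40.4 -> slide [ 0.8 -0.4 -0. ] roll -0.0 rows 0.0
```

```bash
python3 -m inch '[{"slide":[0,0,0],"roll":0,"jaw":0.45},{"slide":[0,0,0],"roll":0,"jaw":0.3},{"slide":[0,0,0],"roll":0,"jaw":0.1},{"slide":[0,0,0],"roll":0,"jaw":0},{"slide":[0,0,0],"roll":0,"jaw":0},{"slide":[0,0,-30],"roll":0,"jaw":0},{"slide":[0,0,-75],"roll":0,"jaw":0},{"slide":[0,0,-120],"roll":0,"jaw":0}]'; python3 -m inch '[{"slide":[-40,0,-20],"roll":0,"jaw":0},{"slide":[-85,0,-20],"roll":0,"jaw":0},{"slide":[-110,0,-20],"roll":0,"jaw":0},{"slide":[-110,0,-20],"roll":0,"jaw":0},{"slide":[-110,0,-20],"roll":0,"jaw":0}]'
python3 - <<'E'
from h import *
a=grab_frame("scene"); b=grab_frame("top")
cv2.imwrite("pics/fin.png",np.vstack([cv2.resize(a[150:330,140:460],(533,300)),cv2.resize(b[100:290,120:457],(533,300))])[:,:,::-1])
E
```

```text
clock: 34.1
ee_pos: [521.2, 218.2, 283.4]
orientation: [-0.0, 0.699, 0.716, -0.001]
wrist_force: [0.4, 0.2, -0.4]
opening: 0.994
finger_force: 0.0
clock: 34.6
ee_pos: [524.3, 108.3, 302.3]
orientation: [-0.0, 0.699, 0.715, 0.0]
wrist_force: [-0.2, 1.1, 0.1]
opening: 0.998
finger_force: 0.0
```

View pics/fin.png

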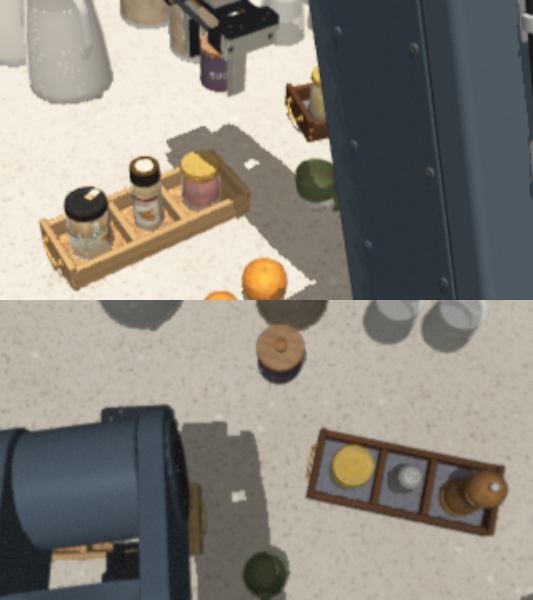

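The pale caddy holds honey, spice and jam, and the dark one holds mustard, salt and mill. Everything is upright, and the cup and canister are where they were.

```bash
python3 -c "
from rig import *
print(finish_job())"
```

```text
the job is handed in; nothing more can be done
None
```

The exchange is done and handed in at about 35 s of robot time: the pale caddy holds honey, spice and jam, the dark caddy holds mustard, salt and mill, all upright in the last pictures, with the jam, mill, cup and canister left where they stood.

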